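# Open the sample reader's lid

### The job

Press the orange release tab on the white sample reader so that its blue lid springs up by itself, then push the lid back until it is fully open, and leave it standing open with nothing touching it. It is all gentle pressing and pushing, nothing needs gripping; leave the bottle, the jar and the pen pot standing where they are.

Things in the scene. Friction and masses are not known exactly. Their poses are not given: they have to be found in the camera images.
- reader: White bench-top reader, fixed to the desk, 170 x 140 x 85 mm (x, y, z) without lid and tab. Origin at the centre of its underside; its x axis points from the front panel (tab side, nearer the robot) to the hinge side, y across, z up. The front panel is a flat strip 43 mm deep along x, its top 85 mm up; behind it (toward +x) lies the lid.
- tab_top (a point): Centre of the top face of the orange release tab, 24 mm (reader x) by 36 mm (reader y), standing 14 mm proud of the front panel, 99 mm above the desk, 68 mm in front of the reader's centre. Moves with the tab. The tab's rear edge is 20 mm in front of the closed lid.
- tab (a joint): Travel of the tab straight down in m: 0 = up, 0.008 = fully pressed, against a firm stop. It springs back when let go. The latch lets go at about 0.004, where it takes about 4 N; fully down takes about 5.5 N.
- lid_angle (a joint): Angle of the lid in rad: 0 = shut and latched; when unlatched a spring pin throws it up to about 0.62 within half a second; 1.85 = stop, fully open (leaning back past upright). Its hinge is stiff: beyond 0.62 it stays where it is left, and moving it takes about 1 N at its front edge. It does not open unless the tab is pressed.
- lid: The blue lid, a flat panel 111 mm (from hinge to front edge) x 140 mm x 10 mm thick (underside 1 mm and top 11 mm above the hinge line when shut). Origin on the hinge line at the middle of the lid; in its own frame the front edge lies at x = -0.111, z is the lid's outer face normal. A small latch tongue, 26 mm wide, hangs 12 mm below the underside at the middle of the front edge.
- lid_edge (a point): Middle of the lid's front (free) lower edge, 111 mm from the hinge line; moves with the lid. Shut, it lies 36 mm in front of the reader's centre, 86 mm above the desk; thrown up, about 150 mm above the desk.
- lid_hinge (a point): Middle of the hinge line (parallel to reader y), fixed on the reader 75 mm behind its centre (+x), 85 mm above the desk.
- bottle: Loose pink drinking bottle, 64 mm diameter, 190 mm tall, standing beside the reader; origin at the centre of its base. Leave alone.
- jar: Loose clear specimen jar with a yellow cap, 56 mm diameter, 70 mm tall, standing beside the reader; origin at the centre of its base. Leave alone.
- pen_pot: Loose black pot with pens, 68 mm diameter, pot 85 mm and pens about 135 mm tall, standing beside the reader; origin at the centre of its base. Leave alone.
There are look-alikes about, which are no part of the job. Several things look just like the reader: the one meant starts farthest from the robot's base.

How it is judged:
On the way, in this order (a step that is already met when the one before it is completed fails the run):
1. the tab is pressed down (value of joint tab above 0.003 m), for 0.01 s.
2. the lid has sprung up by itself (past 0.4 rad, the robot not touching it) (value of joint lid_angle between 0.4 and 1 rad and contact force between each of the arm, the fingers and lid below 0.3 N), for 0.1 s.
3. the lid has been pushed fully open (past 1.7 rad) (value of joint lid_angle above 1.7 rad), for 0.1 s.
At the end, for the whole second after the job is handed in: The lid stands at rest fully open (beyond 1.7 rad of 1.85), the tab is back up (under 2 mm pressed), and the bottle, jar and pen pot stand within 25 mm of where they were, tilted less than 0.25 rad (value of joint lid_angle above 1.7 rad and velocity of joint lid_angle between -0.05 and 0.05 rad/s and value of joint tab below 0.002 m and not (distance of bottle from where it was at the start of the episode above 0.025 m or angle between bottle's own z axis and vertical above 0.25 rad) and not (distance of jar from where it was at the start of the episode above 0.025 m or angle between jar's own z axis and vertical above 0.25 rad) and not (distance of pen_pot from where it was at the start of the episode above 0.025 m or angle between pen_pot's own z axis and vertical above 0.25 rad)); the robot touches nothing.
It fails at once if the bottle was moved more than 25 mm or tipped more than 0.25 rad (distance of bottle from where it was at the start of the episode above 0.025 m or angle between bottle's own z axis and vertical above 0.25 rad).
It fails at once if the jar was moved more than 25 mm or tipped more than 0.25 rad (distance of jar from where it was at the start of the episode above 0.025 m or angle between jar's own z axis and vertical above 0.25 rad).
It fails at once if the pen pot was moved more than 25 mm or tipped more than 0.25 rad (distance of pen_pot from where it was at the start of the episode above 0.025 m or angle between pen_pot's own z axis and vertical above 0.25 rad).
It fails at once if the reader, tab or lid was pushed harder than 60 N (contact force between any of the arm, the fingers and reader above 60 N).
It also fails if it takes over 45 s, if anything falls off the work surface, if the arm or the gripper's body presses on something with over 40 N, if the wrist force passes 120 N, or if a joint passes its speed limit or range.

### The arm

A 7-joint arm with a two-finger parallel gripper is mounted at the origin on the work surface. World frame = base frame: x ahead of the robot, y to its left, z up, the work surface at z = 0. Lengths are in m, angles in rad, forces in N, time in s.
With the tool pointing down it reaches from about 0.4 to 0.85 m from the base axis. Payload 4.5 kg.
Tool frame: the origin (TCP) lies at the very end of the fingers, on their centre line; the grasp point (between the pads) lies 19 mm behind it; z points along the fingers, y is the line along which they close (so a half turn about z gives the same grasp; the last joint's range is limited). The gripper opens to 85 mm and grips with 20 to 120 N. Pads are 22 mm wide; open, the fingers measure 114 mm over their backs; the gripper's body (76 mm by 85 mm) begins 54 mm behind the grasp point. The pads swing forward as they close: fully open they stand 13 mm farther back than shut.
Start: joints at [1.376, 0.689, -0.195, 1.565, 0.157, 0.902, -0.215], TCP at [0.142, -0.609, 0.231] pointing down, gripper open.
Joint ranges: [-3.01, 3.01], [-0.46, 2.08], [-1.47, 1.51], [0.13, 2.56], [-1, 4.14], [0.04, 2.09], [-2.66, 2.66]. Speed limits (rad/s): [2.57, 2.57, 3.14, 3.14, 3.14, 3.14, 3.14].

### API

Orientations are given as a unit quaternion [x, y, z, w].
In Python, from rig import robot, eyes, ticket gives the robot as it stands.
- The arm moves only by the tool play_rows, never from a script. Its argument "targets" is text: rows parted by semicolons, each of 7 numbers parted by spaces: the turn, a rotation vector about the world's x, y, z in degrees, then the shift along the world's x, y, z in m, then the finger opening in m, from 0 to 0.0854. A call has 1 to 10 rows; each row shifts and turns the commanded pose from where the row before left it; what a row does not reach is not made up. A row lasts 1/12 s, in which the tool goes at most 41.7 mm and 7.16 degrees, less where a joint would pass 70% of its speed; a pose out of reach is approached as far as the arm can. A call is refused whole if a number of a shift passes 0.0417 or a number of a turn 7.16, either way. A call with a gripper value outside its range is refused whole. The fingers move at their own pace and stop on an object; the grip force is fixed at half the most. Time passes only in rows, so rows that do not move let the fingers close. It gives the time, the measured TCP pose, the force, the opening and the grip force at its end, in the units of the state.
- robot.observe(): the state, without advancing time (a new reading comes with each control period).
- eyes.snapshot(name): name is "side" or "top" or "wrist"; returns the picture (400x640x3 uint8, red, green, blue); there is no depth.
- eyes.calibration(name): a dict with "vertical_fov" (degrees; the focal length in pixels is half the picture's height over the tangent of half this angle, whatever the lens; pixels are square), "cx", "cy" (the principal point, pixels), "T" (4x4, takes a point from camera to world coordinates); the wrist camera has in their place "hand_eye" (4x4, takes a point from camera to tool coordinates, whose origin is the TCP and whose axes are the flange's). Camera axes: x right, y down, z forward; pixel columns grow to the right and rows downward; lengths in m; the calibration is good to about 2 mm. A picture is of the moment at which its call begins: read the wrist's pose just before it. calibration takes no time and is no camera call.
- ticket.finish_job(): hands the job in; it is judged then, once.
The state is a dict: "t": time; "joint_pos": joint angles; "qd": joint speeds; "joint_torque": joint torques, N m; "tcp_pos": TCP position; "tool_rot": TCP orientation; "force": force on the tool from outside, world axes, zero at the start; "ft_torque": the same for the moment, N m; "finger_gap": finger opening in m; "finger_force": force on a finger pad.
Only numpy, scipy, OpenCV 4.12 (cv2) and the standard library are available. Lean on these libraries where they do the work, as an engineer would, in place of code of your own. Each camera call takes 0.05 s, during which the arm holds its last target. There are 200 camera calls.

## Working session

There is one attempt and no reset: what is moved stays moved. The work goes in short steps, Python scripts to look and compute and a tool call to move; the robot and the scene stay as the last step left them, time stands still between calls to the robot, and variables do not carry over. Pictures are saved under pics/ and viewed, at most 10 in all, crops included, and the job is handed in when it is done.

Besides the shell and the picture viewer there is one more tool, called after "Request:" as name(argument=value, ...), one argument or row to a line, values as JSON. play_rows: Moves the arm, as the interface text tells. Its arguments: {"type":"object","properties":{"targets":{"type":"string"}},"required":["targets"]}

```bash
mkdir -p pics; python3 - <<'E'
from rig import robot, eyes
import cv2,numpy as np
s=robot.observe();print(s['t'],s['tcp_pos'],s['tool_rot'],s['force'])
for n in("side","top"):
    cv2.imwrite(f"pics/{n}0.png",eyes.snapshot(n)[:,:,::-1])
    c=eyes.calibration(n);print(n,c['vertical_fov'],c['cx'],c['cy'],np.round(c['T'],4).tolist(),[k for k in c])
c=eyes.calibration("wrist");print({k:np.round(v,4).tolist() if k!='lens' else v for k,v in c.items() if not isinstance(v,str)})
E
```

```text
0.0 [ 0.14156313 -0.60806019  0.23044165] [ 9.93458720e-01  1.14187722e-01 -1.73323343e-04 -9.51945126e-04] [-0.49088864  0.28875379  0.33048228]
side 47.6125180640692 318.70870198134185 203.78498387492593 [[-0.8887, -0.2054, 0.4099, 0.0375], [-0.458, 0.439, -0.773, 1.0286], [-0.0212, -0.8747, -0.4842, 0.6818], [0.0, 0.0, 0.0, 1.0]] ['vertical_fov', 'cx', 'cy', 'T']
top 54.09241587710559 320.8633662219698 197.48781674512813 [[-0.0281, -0.9827, 0.1831, 0.3847], [-0.9996, 0.0289, 0.0017, 0.0691], [-0.0069, -0.183, -0.9831, 1.0462], [0.0, 0.0, 0.0, 1.0]] ['vertical_fov', 'cx', 'cy', 'T']
{'vertical_fov': 66.0897, 'cx': 318.9021, 'cy': 193.6888, 'hand_eye': [[-0.0008, -0.9563, -0.2923, 0.0743], [1.0, -0.0008, -0.0003, 0.0], [0.0, -0.2923, 0.9563, -0.1421], [0.0, 0.0, 0.0, 1.0]]}
```

View pics/side0.png

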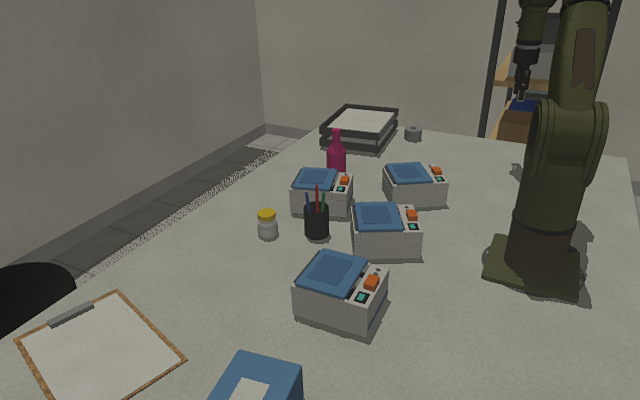

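View pics/top0.png

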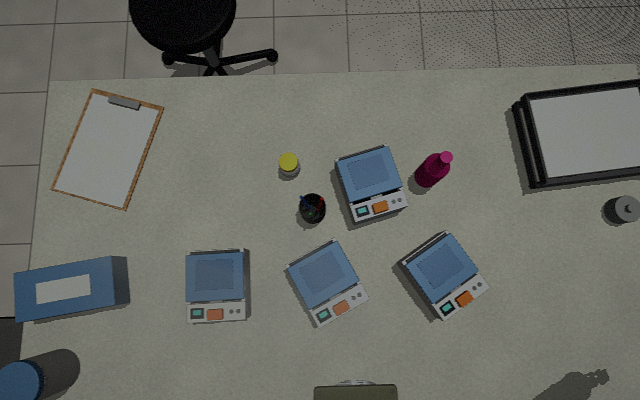

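Candidates for the reader (top view): A (371,183), B (327,282), C (445,275), D (216,286). A looks farthest from the base and stands between the bottle, jar and pen pot. Next I check it in a close crop.

```bash
cat > h.py <<'E'
import numpy as np
from rig import robot, eyes
def ray(n,u,v):
    c=eyes.calibration(n);f=200/np.tan(np.radians(c['vertical_fov']/2))
    T=np.array(c['T']);d=T[:3,:3]@np.array([(u-c['cx'])/f,(v-c['cy'])/f,1]);return T[:3,3],d/np.linalg.norm(d)
def atz(n,u,v,z):
    o,d=ray(n,u,v);return o+d*(z-o[2])/d[2]
def tri(a,b):
    A=np.zeros((3,3));y=np.zeros(3)
    for o,d in(a,b):
        P=np.eye(3)-np.outer(d,d);A+=P;y+=P@o
    return np.linalg.solve(A,y)
def proj(n,p):
    c=eyes.calibration(n);f=200/np.tan(np.radians(c['vertical_fov']/2));T=np.array(c['T'])
    q=T[:3,:3].T@(np.array(p)-T[:3,3]);return q[:2]/q[2]*f+[c['cx'],c['cy']]
E
python3 - <<'E'
from h import *
import cv2
for p in((371,183),(327,282),(445,275),(216,286)):
    q=atz("top",*p,.09);print(p,q.round(3),np.hypot(*q[:2]).round(3))
a=cv2.imread("pics/top0.png")[130:240,270:460];b=cv2.imread("pics/side0.png")[120:250,240:380]
a=cv2.resize(a,None,fx=4,fy=4,interpolation=cv2.INTER_CUBIC);b=cv2.resize(b,None,fx=4,fy=4,interpolation=cv2.INTER_CUBIC)
cv2.imwrite("pics/a.png",a);cv2.imwrite("pics/b.png",b)
E
```

```text
(371, 183) [ 0.596 -0.055  0.09 ] 0.599
(327, 282) [0.357 0.062 0.09 ] 0.363
(445, 275) [ 0.366 -0.22   0.09 ] 0.427
(216, 286) [0.355 0.327 0.09 ] 0.483
```

View pics/a.png

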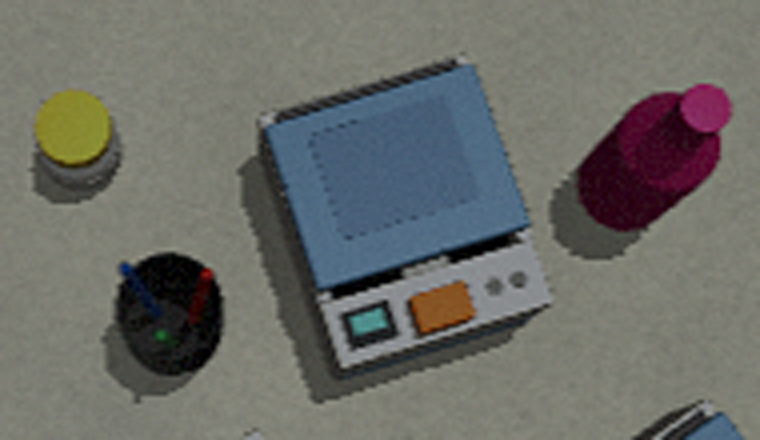

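View pics/b.png

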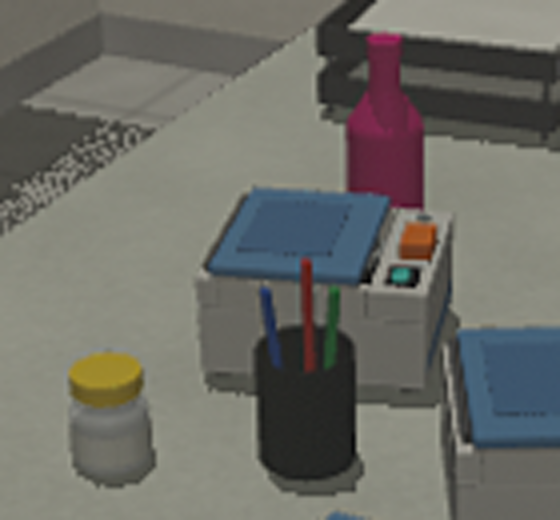

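```bash
python3 - <<'E'
from h import *
T=lambda u,v:(270+u/4,130+v/4)
S=lambda u,v:(240+u/4,120+v/4)
tab=tri(ray("top",*T(441,303)),ray("side",*S(419,236)));print("tab",tab.round(4),atz("top",*T(441,303),.099).round(4))
L=[atz("top",*T(*p),.096) for p in((268,127),(470,66),(528,228),(322,288))]
L=np.array(L);print(L.round(4))
x=(L[0]+L[1]-L[2]-L[3]);y=(L[0]+L[3]-L[1]-L[2]);print(np.linalg.norm(x)/2,np.linalg.norm(y)/2,np.degrees(np.arctan2(x[1],x[0])),np.degrees(np.arctan2(-y[0],y[1])))
for a,b in(((268,127),(209,272)),((470,66),(253,190)),((528,228),(389,197)),((322,288),(365,281))):print(tri(ray("top",*T(*a)),ray("side",*S(*b))).round(4))
print("pot",tri(ray("top",*T(206,275)),ray("side",*S(306,262))).round(3), "bottle",tri(ray("top",*T(706,107)),ray("side",*S(385,40))).round(3), "jar", tri(ray("top",*T(74,127)),ray("side",*S(107,366))).round(3))
E
```

```text
tab [ 0.5354 -0.0751  0.0951] [ 0.5363 -0.0739  0.099 ]
[[ 0.6517  0.0277  0.096 ]
 [ 0.6877 -0.1011  0.096 ]
 [ 0.5822 -0.1308  0.096 ]
 [ 0.5483 -0.0018  0.096 ]]
0.10856275338842857 0.13357449933706134 15.823862769507304 15.175433996611515
[0.6541 0.0273 0.0869]
[ 0.6889 -0.1019  0.0921]
[ 0.5834 -0.1309  0.094 ]
[ 0.5466 -0.0035  0.089 ]
pot [0.551 0.069 0.136] bottle [ 0.63  -0.218  0.187] jar [0.663 0.152 0.071]
```

The target is A: 0.60 m from the base, and the tab triangulates to about (0.536, -0.0745, 0.095) against a nominal height of 0.099. The measured lid is 109 x 134 mm and the yaw is 15.5°. I'll close the fingers, lean the tool back 20° and go above the tab.

Request:
play_rows(
  targets="0 0 2.4 0.02 0.028 0 0;1.8 -6.4 0 0.023 0.031 0 0;1.8 -6.4 0 0.023 0.031 0 0;1.8 -6.4 0 0.023 0.031 0 0;0 0 0 0.023 0.031 0 0;0 0 0 0.023 0.031 0 0;0 0 0 0.023 0.031 0 0;0 0 0 0.023 0.031 0 0;0 0 0 0.023 0.031 0 0;0 0 0 0.023 0.031 0 0",
)

```text
t: 0.93
tcp_pos: [0.3692, -0.3003, 0.2312]
tool_rot: [0.976, 0.132, 0.171, -0.024]
force: [1.4, 0.1, -0.1]
finger_gap: 0.0002
finger_force: 0.0
```

Request:
play_rows(
  targets="0 0 0 0.023 0.031 0 0;0 0 0 0.023 0.031 0 0;0 0 0 0.023 0.031 0 0;0 0 0 0.023 0.031 0 0;0 0 0 0 0 0 0",
)

```text
t: 1.35
tcp_pos: [0.4663, -0.1671, 0.2323]
tool_rot: [0.974, 0.142, 0.173, -0.027]
force: [-0.0, -0.1, 0.1]
finger_gap: -0.0002
finger_force: 0.0
```

Request:
play_rows(
  targets="0 0 0 0.0185 0.0235 0 0;0 0 0 0.0185 0.0235 -0.01 0;0 0 0 0.0185 0.0235 -0.02 0;0 0 0 0.0185 0.0235 -0.02 0;0 0 0 0 0 -0.02 0;0 0 0 0 0 -0.01 0;0 0 0 0 0 0 0",
)

```text
t: 1.93
tcp_pos: [0.5378, -0.0844, 0.159]
tool_rot: [0.977, 0.133, 0.166, -0.027]
force: [0.7, -1.3, 0.2]
finger_gap: 0.0001
finger_force: 0.0
```

```bash
python3 - <<'E'
from h import *
import cv2
from scipy.spatial.transform import Rotation as R
s=robot.observe();print(s['tcp_pos'],s['tool_rot'])
I=eyes.snapshot("wrist")[:,:,::-1].copy()
c=eyes.calibration("wrist");f=200/np.tan(np.radians(c['vertical_fov']/2));H=np.array(c['hand_eye'])
Rw=R.from_quat(s['tool_rot']).as_matrix()
def pw(p):
    q=Rw.T@(np.array(p)-s['tcp_pos']);q=H[:3,:3].T@(q-H[:3,3]);return (q[:2]/q[2]*f+[c['cx'],c['cy']]).round(1)
print("tab pred",pw([.536,-.0745,.099]),"tip",pw(s['tcp_pos']))
cv2.imwrite("pics/w1.png",I)
E
```

```text
[ 0.53777812 -0.08442653  0.15902207] [ 0.9767245   0.13337689  0.16585376 -0.02669043]
tab pred [305.4 237.2] tip [318.9 250.9]
```

View pics/w1.png

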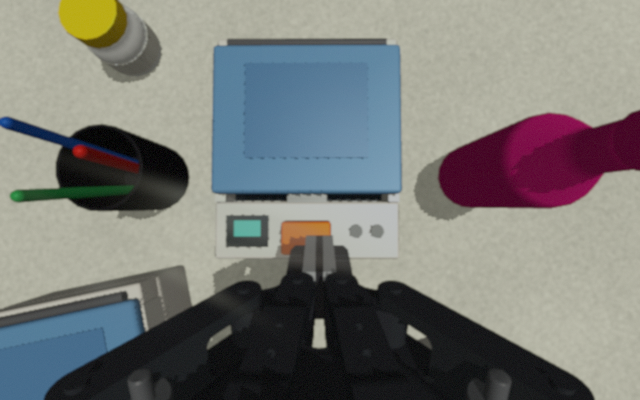

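The tab's top face is centred at about (306,237) in the wrist view, which matches the prediction (305,237). The lid edges are square to the picture. I need to shift about 11 mm in +y, then press.

Request:
play_rows(
  targets="0 0 0 0.002 0.011 -0.02 0;0 0 0 0 0 -0.02 0;0 0 0 0 0 -0.008 0;0 0 0 0 0 0 0;0 0 0 0 0 0 0",
)

```text
t: 2.4
tcp_pos: [0.5478, -0.0833, 0.1337]
tool_rot: [0.978, 0.133, 0.156, -0.031]
force: [0.6, 0.5, 0.3]
finger_gap: -0.0002
finger_force: 0.0
```

```bash
python3 - <<'E'
from h import *
s=robot.observe();print(s['joint_pos'],s['qd'],s['tcp_pos'],s['tool_rot'],s['force'])
E
```

```text
[ 0.26276109  0.69466598 -0.16959643  2.14427874 -0.99648403  0.0434826
 -0.16314826] [-0.002486   -0.01264857 -0.00035423  0.00657937 -0.0177074   0.00102279
  0.02802844] [ 0.54780257 -0.08327798  0.13372997] [ 0.978272    0.13251743  0.15646189 -0.03070341] [0.55540596 0.50001301 0.27475265]
```

Joints 5 and 6 are at their limits because of the tilt, so I'll reduce the lean to about 8°.

Request:
play_rows(
  targets="-1.35 4.8 0 0 0 0.01 0;-1.35 4.8 0 0 0 0 0;0 0 0 -0.003 0.004 0 0;0 0 0 0 0 0 0;0 0 0 0 0 0 0",
)

```text
t: 2.82
tcp_pos: [0.5434, -0.0767, 0.1315]
tool_rot: [0.985, 0.136, 0.105, -0.028]
force: [-0.8, -0.2, 0.2]
finger_gap: -0.0
finger_force: 0.0
```

```bash
cat >> h.py <<'E'
def st():
    from scipy.spatial.transform import Rotation as R
    s=robot.observe();M=R.from_quat(s['tool_rot']).as_matrix()
    print("t",s['t'],"j",np.round(s['joint_pos'],2),"tcp",np.round(s['tcp_pos'],4),"toolz",M[:,2].round(3),"toolx",M[:,0].round(3),"F",np.round(s['force'],1))
    xd=np.array([np.cos(.27),np.sin(.27)]);yd=np.array([-xd[1],xd[0]]);d=np.array(s['tcp_pos'])[:2]-np.array([.6015,-.0565]);print("reader xy",(d@xd).round(4),(d@yd).round(4))
E
python3 -c "from h import *;st()"
```

```text
t 2.8167 j [ 0.01  0.71  0.18  2.08 -0.94  0.28 -0.26] tcp [ 0.5434 -0.0767  0.1315] toolz [ 0.199  0.084 -0.976] toolx [0.941 0.261 0.215] F [-0.8 -0.2  0.2]
reader xy -0.0614 -0.004
```

Request:
play_rows(
  targets="-1.1 4 0 -0.005 0.003 0 0;0 0 0 0 0 -0.01 0;0 0 0 0 0 -0.012 0;0 0 0 0 0 0 0;0 0 0 0 0 0 0",
)

```text
t: 3.23
tcp_pos: [0.5379, -0.0753, 0.1089]
tool_rot: [0.988, 0.134, 0.069, -0.024]
force: [0.5, -0.1, 0.9]
finger_gap: 0.0002
finger_force: 0.0
```

```bash
python3 -c "from h import *;st()"
```

```text
t 3.2333 j [-0.06  0.77  0.27  2.05 -0.9   0.35 -0.32] tcp [ 0.5379 -0.0753  0.1089] toolz [ 0.129  0.066 -0.989] toolx [0.955 0.262 0.142] F [ 0.5 -0.1  0.9]
reader xy -0.0663 -0.0011
```

Request:
play_rows(
  targets="0 0 0 0 0 -0.006 0;0 0 0 0 0 -0.003 0;0 0 0 0 0 -0.003 0;0 0 0 0 0 -0.002 0;0 0 0 0 0 0 0",
)

```text
t: 3.65
tcp_pos: [0.5391, -0.0758, 0.0954]
tool_rot: [0.988, 0.135, 0.069, -0.022]
force: [-1.8, -0.0, 3.9]
finger_gap: 0.0003
finger_force: 1.8
```

```bash
python3 - <<'E'
from h import *
import cv2
st();a=eyes.snapshot("side")[120:250,240:380,::-1]
cv2.imwrite("pics/s2.png",cv2.resize(a,None,fx=4,fy=4,interpolation=cv2.INTER_CUBIC))
E
```

```text
t 3.65 j [-0.04  0.79  0.23  2.05 -0.91  0.31 -0.31] tcp [ 0.5391 -0.0758  0.0954] toolz [ 0.131  0.062 -0.989] toolx [0.954 0.264 0.143] F [-1.8 -0.   3.9]
reader xy -0.0653 -0.002
```

View pics/s2.png

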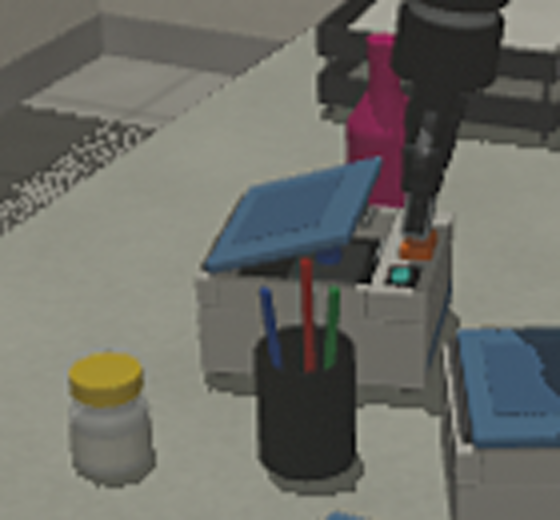

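The latch let go and the lid is up: its front edge is at about (365,200) in the crop, clear of the gripper. I'll hold briefly, then raise the tool off the tab.

Request:
play_rows(
  targets="0 0 0 0 0 0 0;0 0 0 0 0 0 0;0 0 0 0 0 0 0;0 0 0 0 0 0.01 0;0 0 0 -0.005 -0.001 0.015 0;0 0 0 -0.005 -0.001 0.015 0;0 0 0 0 0 0 0",
)

```text
t: 4.28
tcp_pos: [0.5297, -0.0775, 0.1372]
tool_rot: [0.988, 0.135, 0.07, -0.022]
force: [-0.8, 0.2, 0.7]
finger_gap: 0.0
finger_force: 0.0
```

```bash
python3 - <<'E'
from h import *
import cv2
st();a=eyes.snapshot("side")[120:250,240:380,::-1]
cv2.imwrite("pics/s3.png",cv2.resize(a,None,fx=4,fy=4,interpolation=cv2.INTER_CUBIC))
E
```

```text
t 4.2833 j [-0.09  0.71  0.33  2.06 -0.85  0.4  -0.36] tcp [ 0.5297 -0.0775  0.1372] toolz [ 0.133  0.062 -0.989] toolx [0.953 0.265 0.145] F [-0.8  0.2  0.7]
reader xy -0.0748 -0.0011
```

View pics/s3.png

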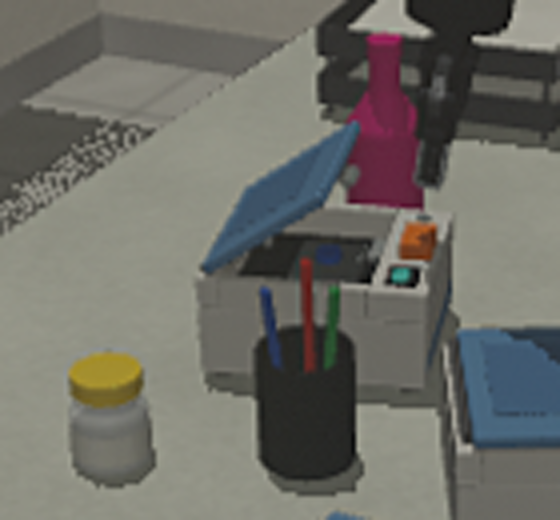

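The lid stands at about 0.62 rad and the tab is back up. The latch tongue hangs at the middle of the front edge, so I'll push 35 mm to the left (+y) of it.

Request:
play_rows(
  targets="0 0 0 -0.005 0.017 -0.003 0;0 0 0 -0.004 0.017 -0.003 0;0 0 0 0.0116 0.0032 0 0;0 0 0 0.0116 0.0032 0 0;0 0 0 0.0116 0.0032 0 0;0 0 0 0.0116 0.0032 0 0;0 0 0 0.0116 0.0032 0.002 0;0 0 0 0.0116 0.0032 0.003 0;0 0 0 0 0 0 0",
)

```text
t: 5.08
tcp_pos: [0.5918, -0.0227, 0.1337]
tool_rot: [0.988, 0.137, 0.07, -0.022]
force: [-0.2, -0.3, -0.1]
finger_gap: 0.0002
finger_force: 0.0
```

```bash
python3 -c "from h import *;st()"
```

```text
t 5.0833 j [-0.25  0.78  0.42  1.9  -0.82  0.51 -0.53] tcp [ 0.5918 -0.0227  0.1337] toolz [ 0.132  0.063 -0.989] toolx [0.953 0.267 0.144] F [-0.2 -0.3 -0.1]
reader xy -0.0004 0.0352
```

Request:
play_rows(
  targets="0 0 0 0.0116 0.0032 0.004 0;0 0 0 0.0116 0.0032 0.004 0;0 0 0 0.0116 0.0032 0.004 0;0 0 0 0.0116 0.0032 0.004 0;0 0 0 0.0116 0.0032 0.003 0;0 0 0 0.0116 0.0032 0 0;0 0 0 0.005 0.0014 0 0;0 0 0 0 0 0 0",
)

```text
t: 5.75
tcp_pos: [0.6651, -0.0029, 0.1527]
tool_rot: [0.988, 0.136, 0.069, -0.022]
force: [-0.0, -0.4, -0.4]
finger_gap: -0.0002
finger_force: 0.0
```

```bash
python3 - <<'E'
from h import *
import cv2
st();a=eyes.snapshot("side")[100:230,240:380,::-1]
cv2.imwrite("pics/s4.png",cv2.resize(a,None,fx=4,fy=4,interpolation=cv2.INTER_CUBIC))
E
```

```text
t 5.75 j [-0.31  0.85  0.53  1.67 -0.75  0.7  -0.68] tcp [ 0.6651 -0.0029  0.1527] toolz [ 0.131  0.063 -0.989] toolx [0.953 0.265 0.143] F [-0.  -0.4 -0.4]
reader xy 0.0756 0.0347
```

View pics/s4.png

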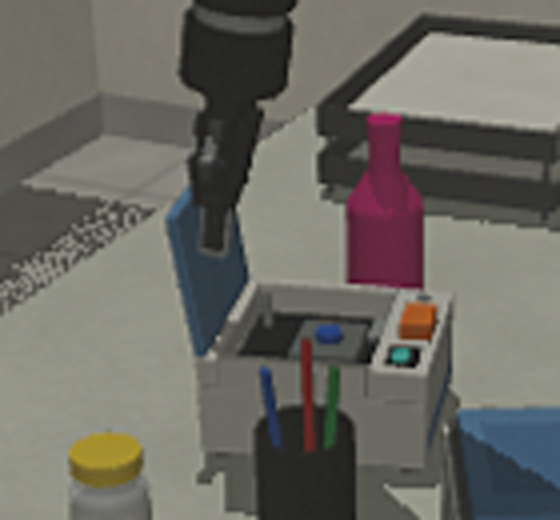

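The lid is past upright: its top is at about (180,200) and its hinge at (205,350) in the crop. I'll continue gently to the stop.

Request:
play_rows(
  targets="0 0 0 0.004 0.0011 0 0;0 0 0 0.004 0.0011 0 0;0 0 0 0.004 0.0011 0 0;0 0 0 0 0 0 0",
)

```text
t: 6.13
tcp_pos: [0.6756, -0.0004, 0.1527]
tool_rot: [0.988, 0.135, 0.068, -0.022]
force: [-2.2, 0.2, 1.2]
finger_gap: 0.0002
finger_force: 1.5
```

Request:
play_rows(
  targets="0 0 0 0.003 0.0008 0 0;0 0 0 0.003 0.0008 0 0;0 0 0 0 0 0 0",
)

```text
t: 6.38
tcp_pos: [0.6764, -0.0002, 0.1524]
tool_rot: [0.989, 0.135, 0.063, -0.023]
force: [-16.9, -1.6, 8.1]
finger_gap: -0.0
finger_force: 9.0
```

Request:
play_rows(
  targets="0 0 0 0.003 0.0008 0 0;0 0 0 0 0 0 0",
)

```text
t: 6.55
tcp_pos: [0.6767, -0.0001, 0.1523]
tool_rot: [0.989, 0.134, 0.061, -0.024]
force: [-23.6, -3.2, 15.1]
finger_gap: -0.0002
finger_force: 12.9
```

At the stop: the force is rising and the tool has stopped moving. I'll withdraw toward the robot and up.

Request:
play_rows(
  targets="0 0 0 -0.006 -0.0016 0 0;0 0 0 -0.01 -0.003 0 0;0 0 0 -0.02 -0.005 0.01 0;0 0 0 -0.03 -0.008 0.02 0;0 0 0 -0.03 -0.008 0.02 0;0 0 0 -0.03 -0.008 0.02 0;0 0 0 -0.02 -0.005 0.01 0;0 0 0 0 0 0 0;0 0 0 0 0 0 0",
)

```text
t: 7.3
tcp_pos: [0.5401, -0.0367, 0.2346]
tool_rot: [0.988, 0.135, 0.071, -0.022]
force: [0.5, -0.2, -0.6]
finger_gap: -0.0001
finger_force: 0.0
```

```bash
python3 - <<'E'
from h import *
import cv2
st();a=eyes.snapshot("side")[100:250,220:390,::-1]
cv2.imwrite("pics/s5.png",cv2.resize(a,None,fx=4,fy=4,interpolation=cv2.INTER_CUBIC))
E
```

```text
t 7.3 j [-0.33  0.59  0.58  1.96 -0.68  0.65 -0.6 ] tcp [ 0.5401 -0.0367  0.2346] toolz [ 0.134  0.063 -0.989] toolx [0.954 0.263 0.146] F [ 0.5 -0.2 -0.6]
reader xy -0.0539 0.0354
```

View pics/s5.png

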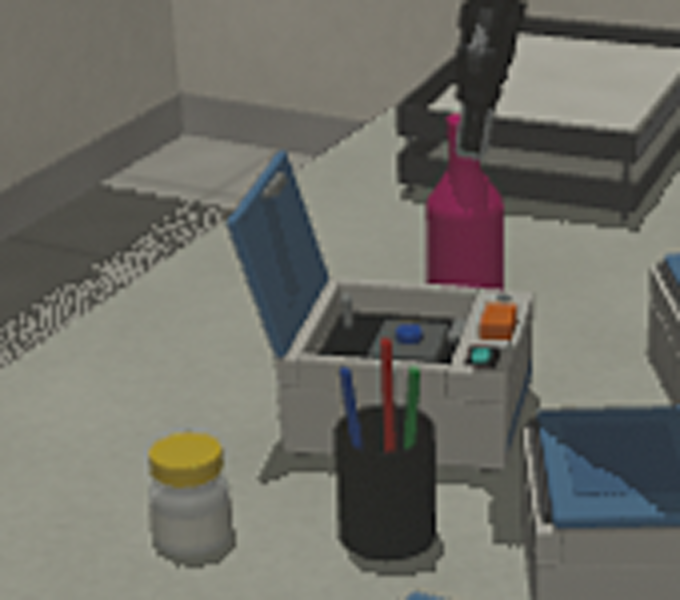

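The lid leans back fully open, with its top edge at (235,220) to (285,155) and its hinge at (285,355). The tab is up, nothing is touching, and the bottle, jar and pot haven't moved.

```bash
python3 -c "
from rig import ticket
print(ticket.finish_job())"
```

```text
the job is handed in; nothing more can be done
None
```

I pressed the tab, the lid sprang up by itself, and I pushed it to its stop; in the last picture it stood fully open with nothing touching it and the bottle, jar and pen pot in place. The job is handed in at about 7.3 s of the 45 s; the hand-in returned no verdict.

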